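# Latch the drop-front bun carrier

## Robot

A 6-joint arm with a two-finger parallel gripper is mounted at the origin on the work surface. World frame = base frame: x ahead of the robot, y to its left, z up, the work surface at z = 0. Lengths are in m, angles in rad, forces in N, time in s.
With the tool pointing down it reaches from about 0.275 to 0.725 m from the base axis. Payload 5.6 kg.
Tool frame: the origin (TCP) lies midway between the tips of the shut fingers; the grasp point (between the pads) lies 19 mm behind it (arm.grip_point_offset is the distance from the TCP to the grasp point, in m); x points along the fingers, y is the direction in which the jaws open and shut, and the axes are right-handed (so a half turn about x gives the same grasp; the last joint's range is limited). The gripper opens to 85 mm and grips with 20 to 120 N. Pads are 22 mm wide; open, the fingers measure 114 mm over their backs; the gripper's body (76 mm by 85 mm) begins 54 mm behind the grasp point. The pads swing forward as they close: fully open they stand 13 mm farther back than shut.
Start: joints at [-0.819, 0.255, 0.108, 0, -1.424, -0.285], TCP at [0.248, -0.491, 0.231] pointing down, gripper open.
Joint ranges: [-2.95, 2.95], [-1.21, 1.97], [-1.09, 1.5], [-2.87, 1.71], [-2.94, -0.07], [-3.05, 3.05]. Speed limits (rad/s): [2.57, 2.57, 3.14, 3.14, 3.14, 3.14].

## Interface

Orientations are given as a 3x3 rotation matrix whose columns are the frame's x, y, z axes.
In Python, from cell import arm gives the robot as it stands.
- The arm moves only by the tool servo_tool, never from a script. Its argument "deltas" is one flat list of numbers, 5 for each row, row after row: the shift along the tool's x, y, z in mm, then the turn about the tool's x in rad, then the opening, from 0 (shut) to 1 (fully open). A call has 1 to 8 rows; each row shifts and turns the pose as measured when the row begins, along the tool's axes as they then stand; what a row does not reach is not made up. A row lasts 1/8 s, in which the tool goes at most 62.5 mm and 10.7 degrees, less where a joint would pass 70% of its speed; a pose out of reach is approached as far as the arm can. A call is refused whole if a number of a shift passes 62.5 or a number of a turn 0.188, either way. A call with a gripper value outside its range is refused whole. The fingers move at their own pace and stop on an object; "newtons" is the grip in N (left out, the last holds). Time passes only in rows, so rows that do not move let the fingers close. It gives the time, the measured TCP pose, the force and the opening at its end, in the units of the state.
- arm.read_state(): the state, without advancing time (a new reading comes with each control period).
- arm.read_camera(name): name is "scene" or "top"; returns a dict with "image" (400x640x3 uint8, blue, green, red), "intrinsics" (3x3 intrinsics, pixels), "R" (3x3) and "t" (3): a world point X has camera coordinates R X + t. Camera axes: x right, y down, z forward; pixel columns grow to the right and rows downward; lengths in m; the calibration is good to about 2 mm. A picture is of the moment at which its call begins. There is no depth.
- arm.sign_off(): hands the job in, once; it reports no verdict.
The state is a dict: "time_s": time; "q": joint angles; "qvel": joint speeds; "tau": joint torques, N m; "ee_pos": TCP position; "tcp_rot": TCP orientation; "contact_force": force on the tool from outside, world axes, zero at the start; "wrist_torque": the same for the moment, N m; "grip_width": finger opening in m.
Only numpy, scipy, OpenCV 4.12 (cv2) and the standard library are available. Lean on these libraries where they do the work, as an engineer would, in place of code of your own. Each camera call takes 0.05 s, during which the arm holds its last target.

## Task

Latch the bun carrier shut: bring the wire loop of its draw latch over the keeper on the door, let it down lightly on the keeper's ledge and draw it home under the lip, then press the lever flat, over centre, so that it holds the door tight shut. Do not force the latch, and leave the other things on and around the carrier where they are.

Things in the scene. Friction and masses are not known exactly. Their poses are not given: they have to be found in the camera images.
- carrier: grey moulded bun carrier with a windowed door, roof 260 (x) by 340 (y) mm, flat roof 190 mm above the counter. Origin: centre of its underside, on the counter; its -x side is the door, +x its back, z up. It does not move. A plain steel draw latch sits in the middle of the roof's front edge; lever and loop swing in the carrier's plane y = 0, on pins along its y
- door (a joint): drop-front door 318 mm wide, 32 thick, 173 high, hinged along its bottom edge: 0 shut, grows as its top leans out (carrier -x). Its thick springy gasket holds it about 0.048 ajar (8 mm at the top); the latch must draw it in, about 55 N at the keeper. Its flat top edge lies 1 mm below the roof
- lever (a joint): steel latch lever, 30 mm wide, 66 long from its pivot: 0 = flat along the roof, pointing to the carrier's back; grows as it lifts, 1.57 upright, then leans over the door, stop at 2.6. Stiff pin: it stays where left. With the loop hooked, pressing it down takes up to about 13 N at lever_press (most near 1.0), then it passes centre between 0.4 and 0.15 and goes flat
- loop (a joint): wire loop of 5 mm steel wire on the lever: two straight legs 67 mm long and an end bar, 42 mm wide outside, 32 inside; starts raised. Angle against the lever, grows as the bar rises; its legs point from loop_pivot towards the door, rising above level by (loop - lever + 0.02). Stays where left. Hook it lightly, under 15 N on the keeper
- loop_bar (a point): middle of the loop's end bar (5 mm round, along the carrier's y)
- loop_pivot (a point): middle of the pin that carries the loop, on the lever 18 mm from lever_pivot. With the lever at 0 it lies 17.1 mm behind (carrier +x) and 5.6 mm below lever_pivot and turns with the lever
- lever_pivot (a point): middle of the lever's fixed pin, 32 mm behind the front rim of the roof, 18 mm above the roof, carrier y = 0
- lever_press (a point): middle of the lever's pressing face (its top when flat), 50 mm from lever_pivot along the lever and 9 mm above the pivot line; 27 mm above the roof when flat
- keeper_mean (a point): mean place of the middle of the seated loop bar, axes as the door's (x to the back, z up). Keeper: bent steel strap 24 mm wide, screwed to the door's face through slots, so its real height is up to 7 mm higher or lower: find it by feel. Seat 4 mm above its flat ledge, which reaches 20 mm forward; riser 2.5 mm behind; lip 5.5 mm forward, 7 mm above the seat. The slot under the lip is 6 mm high, open to -x
- tub_roof: bystander on the carrier's roof, +y side: clear round biscuit tub 80 mm across, 76 high; origin under its centre
- ticket_roof: bystander on the carrier's roof, -y side: price-card stand 45 by 70 mm, 54 high; origin under its centre
- tub_low: bystander on the counter: clear round biscuit tub 96 mm across, 68 high; origin under its centre
- tub_tall: bystander on the counter: clear round biscuit tub 84 mm across, 116 high; origin under its centre
- tongs: bystander on the counter: steel serving tongs 200 mm long; origin under their middle
- rusk_box: bystander on the counter: upright carton 50 by 130 mm, 170 high; origin under its centre

How it is judged:
By the outcome, as a careful person would: the job done as asked, in the order asked, and still so for the second after the job is handed in, with the robot touching nothing.
It also fails if it takes over 64 s, if anything falls off the work surface, if the arm or the gripper's body presses on something with over 40 N, if the wrist force passes 120 N, or if a joint passes its speed limit or range.

## Working session

There is one attempt and no reset: what is moved stays moved. The work goes in short steps, Python scripts to look and compute and a tool call to move; the robot and the scene stay as the last step left them, time stands still between calls to the robot, and variables do not carry over. Pictures are saved under pics/ and viewed, and the job is handed in when it is done.

Besides the shell and the picture viewer there is one more tool, called after ">>>" as a command line: name --argument value ..., lists and objects as JSON in quotes. servo_tool: Moves the arm, as the interface text tells. Its arguments: {"type":"object","properties":{"deltas":{"type":"array"},"newtons":{"type":"number"}},"required":["deltas"]}

```bash
ls; mkdir -p pics
python3 - <<'E'
from cell import arm
import cv2
s=arm.read_state(); print(s)
for n in("scene","top"):
    c=arm.read_camera(n); cv2.imwrite(f"pics/{n}0.png",c["image"]); print(n,c["intrinsics"],c["R"],c["t"])
E
```

```text
pics
{'time_s': 0.0, 'q': array([-8.19370783e-01,  2.55715792e-01,  1.06998961e-01, -4.60691190e-04,
       -1.42390108e+00, -2.84584270e-01]), 'qvel': array([-2.67772973e-04,  5.37960728e-05,  7.37627619e-05, -3.89551752e-04,
        1.57242921e-03, -1.66109083e-04]), 'tau': array([ 7.83580144e-04, -3.86628628e+01,  2.37945539e+01,  5.36525443e+00,
       -6.11159572e-03,  9.87839280e-05]), 'ee_pos': array([ 0.24735128, -0.49068093,  0.23041219]), 'tcp_rot': array([[-9.10540657e-04, -4.50006371e-01,  8.93024881e-01],
       [ 1.64216738e-03,  8.93023374e-01,  4.50007286e-01],
       [-9.99998237e-01,  1.87624626e-03, -7.41483084e-05]]), 'contact_force': array([-0.07670117, -0.29964021,  0.70607249]), 'wrist_torque': array([-0.02427834, -0.00970926, -0.04466513]), 'grip_width': 0.08536628934252212}
scene [[364.57833059   0.         314.98204873]
 [  0.         364.57833059 194.88248637]
 [  0.           0.           1.        ]] [[-0.06807186  0.99761743  0.01121052]
 [ 0.58922956  0.0492682  -0.80646213]
 [-0.80509301 -0.04829181 -0.59117946]] [ 0.03146663 -0.1941178   1.62637082]
top [[511.16183682   0.         320.34727532]
 [  0.         511.16183682 204.52021314]
 [  0.           0.           1.        ]] [[-0.01744573 -0.9998234  -0.00698704]
 [-0.98437172  0.01840004 -0.17513927]
 [ 0.1752369   0.00382242 -0.98451888]] [0.00786533 0.5283491  1.44028099]
```

View pics/scene0.png

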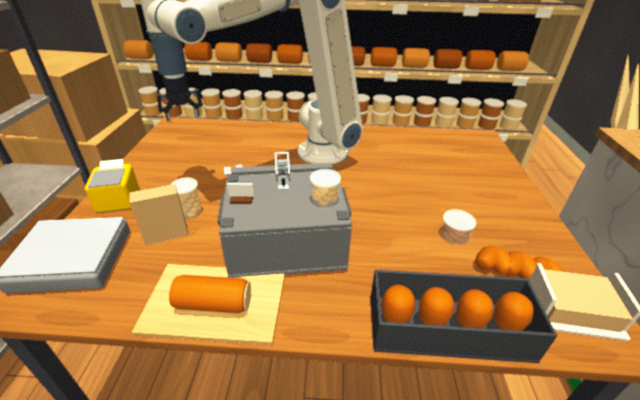

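View pics/top0.png

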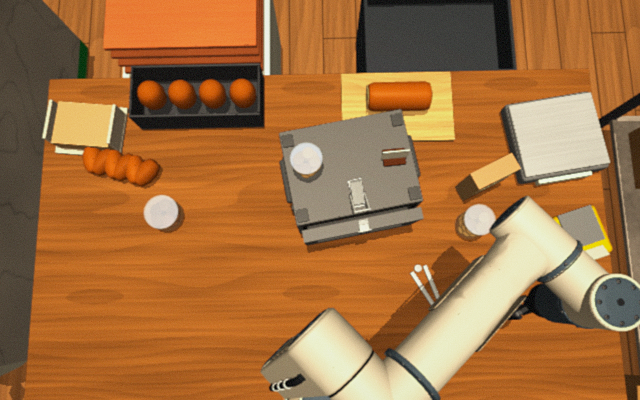

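Scene: the carrier is straight ahead of the robot with its door towards the base. In the top view the roof runs about (280,135)-(405,110)-(422,205)-(303,228). I'll zoom in on both views.

Run:
```python
import cv2
a=cv2.imread("pics/top0.png")[95:250,265:435]; cv2.imwrite("pics/t0z.png",cv2.resize(a,None,fx=4.7,fy=3.87*0+4.7*0+3.8,interpolation=cv2.INTER_CUBIC) if 0 else cv2.resize(a,None,fx=3.8,fy=3.8,interpolation=cv2.INTER_CUBIC))
a=cv2.imread("pics/scene0.png")[140:280,210:360]; cv2.imwrite("pics/s0z.png",cv2.resize(a,None,fx=4,fy=4,interpolation=cv2.INTER_CUBIC))
```

```text
(no output)
```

View pics/t0z.png

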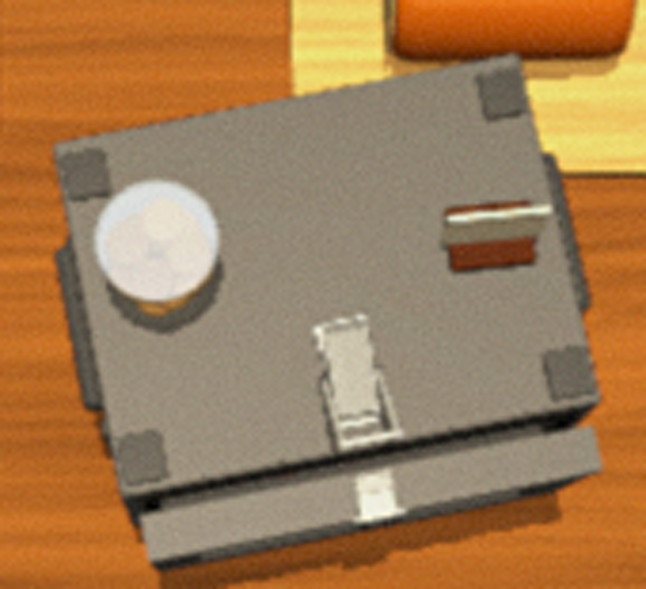

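View pics/s0z.png

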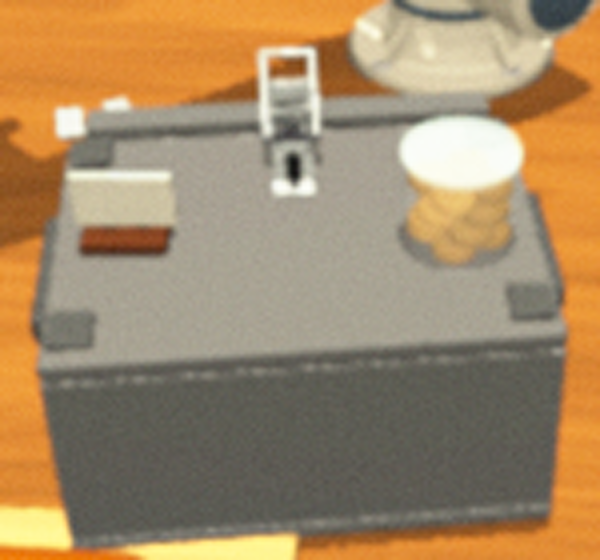

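```bash
cat > h.py <<'E'
import numpy as np, json, cv2
from cell import arm
def cams():
    return {n:arm.read_camera(n) for n in("scene","top")}
def ray(c,uv):
    K,R,t=c["intrinsics"],c["R"],c["t"]
    d=R.T@np.linalg.inv(K)@np.array([uv[0],uv[1],1.]); o=-R.T@t
    return o,d
def onz(c,uv,z):
    o,d=ray(c,uv); return o+d*(z-o[2])/d[2]
def proj(c,X):
    p=c["intrinsics"]@(c["R"]@np.asarray(X)+c["t"]); return p[:2]/p[2]
def tri(c1,u1,c2,u2):
    A=[];b=[]
    o1,d1=ray(c1,u1);o2,d2=ray(c2,u2)
    s=np.linalg.lstsq(np.c_[d1,-d2],o2-o1,rcond=None)[0]
    p,q=o1+s[0]*d1,o2+s[1]*d2
    return (p+q)/2,np.linalg.norm(p-q)
E
python3 - <<'E'
from h import *
c=cams()
T=lambda u:(u[0]/3.8-.37+265,u[1]/3.8-.37+95)
S=lambda u:(u[0]/4-.37+210,u[1]/4-.37+140)
print(-c["top"]["R"].T@c["top"]["t"],-c["scene"]["R"].T@c["scene"]["t"])
P=[onz(c["top"],T(u),.19) for u in[(55,145),(519,57),(598,400),(130,490)]]
for i in range(4): print(P[i].round(4),np.linalg.norm(P[i]-P[i-1]).round(4))
Q=[onz(c["scene"],S(u),.19) for u in[(562,345),(40,370)]]
print("scene back L,R",Q,np.linalg.norm(Q[0]-Q[1]))
m=[(130+598)/2,(490+400)/2]
E
```

```text
[ 0.26783874 -0.00736306  1.51057345] [1.42590171 0.05671256 0.80457561]
[0.7011 0.1054 0.19  ] 0.2528
[ 0.76   -0.2259  0.19  ] 0.3365
[ 0.5102 -0.2692  0.19  ] 0.2535
[0.4535 0.0547 0.19  ] 0.3289
scene back L,R [array([0.71532243, 0.10530127, 0.19      ]), array([ 0.76537111, -0.21961822,  0.19      ])] 0.32875148961829814
```

Run:
```python
from h import *
c=cams()
a=c["top"]["image"][165:235,325:395]; b=c["scene"]["image"][145:205,255:315]
o=np.zeros((560,800,3),np.uint8)
A=cv2.resize(a,(420,420),interpolation=cv2.INTER_CUBIC);B=cv2.resize(b,(380,380),interpolation=cv2.INTER_CUBIC)
o[:420,:420]=A;o[:380,420:]=B;cv2.imwrite("pics/z1.png",o)
T=lambda u:(u[0]/3.8-.37+265,u[1]/3.8-.37+95)
S=lambda u:(u[0]/4-.37+210,u[1]/4-.37+140)
for p,q in(((258,52),(397,437)),((316,52),(340,443)),((258,52),(368,322)),((316,52),(316,327))):
  print(tri(c["scene"],S(p),c["top"],T(q)))
```

```text
(array([ 0.47592982, -0.12429677,  0.25702945]), np.float64(0.00179389412603778))
(array([ 0.47225505, -0.08390805,  0.25719654]), np.float64(0.004253494899479588))
(array([ 0.54479714, -0.10784492,  0.29661653]), np.float64(0.008253559353023491))
(array([ 0.54154069, -0.07103628,  0.29691214]), np.float64(0.0013318005034645265))
```

View pics/z1.png

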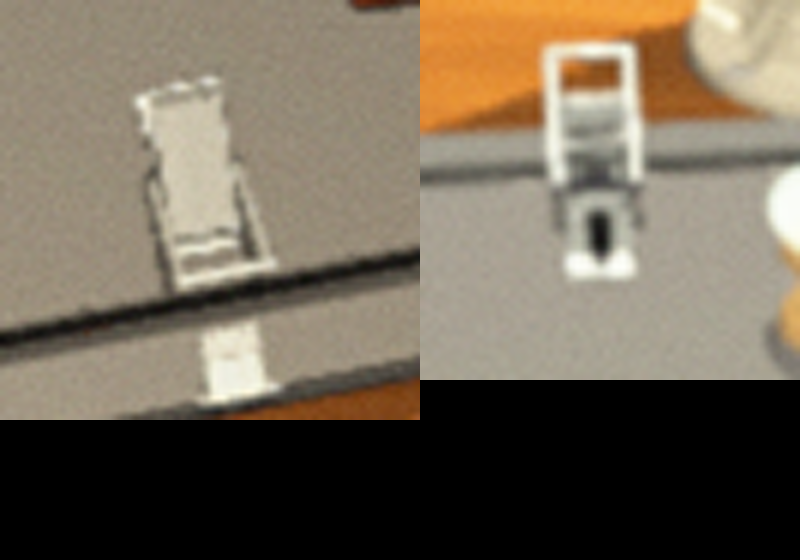

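Run:
```python
from h import *
c=cams()
T=lambda u:(u[0]/6-.4+325,u[1]/6-.4+165)
S=lambda u:((u[0]-420)/6.333-.4+255,u[1]/6.333-.4+145)
x=np.array([np.cos(.176),np.sin(.176),0]);y=np.array([-x[1],x[0],0]);z=np.array([0,0,1])
f=np.array([.4819,-.1073,.19]); lp=f+.032*x+.018*z
for n,p,q in(("bar",(591,50),(223,274)),("tip?",(600,262),(178,92)),("tip?",(600,275),(178,92)),("tip2",(590,98),(178,92)),("tip2 ",(590,98),(210,245)),("keeper?",(590,98),(240,392)),("keeper?",(590,98),(232,325))):
  X,e=tri(c["scene"],S(p),c["top"],T(q)); d=X-lp
  print(n,X.round(4),round(e,4),"carrier rel pivot mm",(1e3*np.array([d@x,d@y,d[2]])).round(1))
```

```text
bar [ 0.4743 -0.1039  0.2577] 0.0023 carrier rel pivot mm [-38.9   4.7  49.7]
tip? [ 0.565  -0.0904  0.1988] 0.0043 carrier rel pivot mm [52.8  2.1 -9.2]
tip? [ 0.5664 -0.0906  0.1925] 0.0047 carrier rel pivot mm [ 54.1   1.6 -15.5]
tip2 [ 0.5481 -0.0897  0.2757] 0.0043 carrier rel pivot mm [36.3  5.7 67.7]
tip2  [ 0.4897 -0.1016  0.2405] 0.0004 carrier rel pivot mm [-23.3   4.3  32.5]
keeper? [ 0.4315 -0.1132  0.2055] 0.0032 carrier rel pivot mm [-82.6   3.   -2.5]
keeper? [ 0.4581 -0.1091  0.2215] 0.0039 carrier rel pivot mm [-55.7   2.4  13.5]
```

Run:
```python
from h import *
c=cams()
x=np.array([np.cos(.176),np.sin(.176),0]);y=np.array([-x[1],x[0],0]);z=np.array([0,0,1])
f=np.array([.4819,-.1073,.19])-.0035*x+.003*y; lp=f+.032*x+.018*z
o=cv2.imread("pics/z1.png")
ov=o.copy()
def draw(X,col):
  t=(np.array(proj(c["top"],X))+.4-[325,165])*6; s=(np.array(proj(c["scene"],X))+.4-[255,145])*6.333+[420,0]
  for p in(t,s): cv2.circle(ov,tuple(int(v) for v in p),3,col,-1)
for L,col in((0,(255,0,0)),(.5,(0,255,0)),(1,(0,0,255)),(1.5,(255,0,255))):
  for yy in(-.015,.015):
    draw(lp+x*(.066*np.cos(L)-.009*np.sin(L))+z*(.066*np.sin(L)+.009*np.cos(L))+yy*y,col)
draw(lp,(0,255,255))
for k in(0,-.018,-.032):draw(f+k*x,(255,255,0))
cv2.imwrite("pics/z2.png",ov)
```

```text
(no output)
```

View pics/z2.png

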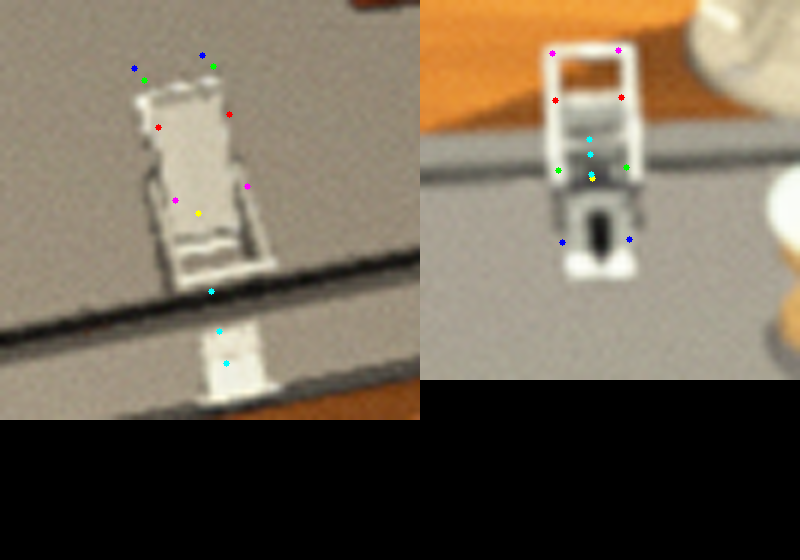

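The loop bar triangulates to about (0.474, -0.104, 0.257), with the lever near 1.0. The strap ahead of the rim is the keeper. Plan:

1. Point the tool down with its jaws along carrier y.
2. Grip the loop legs from outside, at the bar.
3. Steer the bar through the carrier's xz plane.

I'll lift and square the yaw first.

>>> servo_tool --deltas '[-40, 0, 0, 0.145, 0.7, -40, 0, 0, 0.145, 0.7]'

```text
time_s: 0.75
ee_pos: [0.2466, -0.4896, 0.3096]
tcp_rot: [[-0.005, -0.168, 0.986], [0.007, 0.986, 0.168], [-1.0, 0.007, -0.004]]
contact_force: [0.8, -0.1, 0.4]
grip_width: 0.0594
```

```bash
cat >> h.py <<'E'
def go(target):
    s=arm.read_state(); R=s["tcp_rot"]; d=R.T@(np.array(target)-s["ee_pos"])*1e3
    print("tool mm",d.round(1),"yaw",np.arctan2(R[1,2],R[0,2]).round(4),"pos",s["ee_pos"].round(4),"F(tool)",(R.T@s["contact_force"]).round(2),"w",round(s["grip_width"],4),"t",round(s["time_s"],2))
E
python3 -c "
from h import *
go([.474,-.104,.30])"
```

```text
tool mm [ 11.1 341.9 289. ] yaw 0.1688 pos [ 0.2466 -0.4896  0.3096] F(tool) [-0.4  -0.28  0.8 ] w 0.0594 t 0.75
```

>>> servo_tool --deltas '[0, 43, 36, -0.004, 0.7, 0, 43, 36, -0.004, 0.7, 0, 43, 36, 0, 0.7, 0, 43, 36, 0, 0.7, 0, 43, 36, 0, 0.7, 0, 43, 36, 0, 0.7, 0, 43, 36, 0, 0.7, 0, 41, 36, 0, 0.7]'

```text
time_s: 1.75
ee_pos: [0.4775, -0.0957, 0.3145]
tcp_rot: [[0.003, -0.167, 0.986], [0.001, 0.986, 0.167], [-1.0, 0.001, 0.003]]
contact_force: [1.0, -0.2, -0.2]
grip_width: 0.0597
```

```bash
python3 -c "
from h import *
go([.474,-.104,.30])
c=cams()
a=c['top']['image'][145:245,305:405]; b=c['scene']['image'][125:205,245:325]
o=np.zeros((400,800,3),np.uint8)
o[:,:400]=cv2.resize(a,(400,400),interpolation=cv2.INTER_CUBIC);o[:,400:]=cv2.resize(b,(400,400),interpolation=cv2.INTER_CUBIC);cv2.imwrite('pics/z3.png',o)
"
```

```text
tool mm [14.5 -7.6 -4.9] yaw 0.168 pos [ 0.4775 -0.0957  0.3145] F(tool) [ 0.18 -0.37  0.9 ] w 0.0597 t 1.75
```

View pics/z3.png

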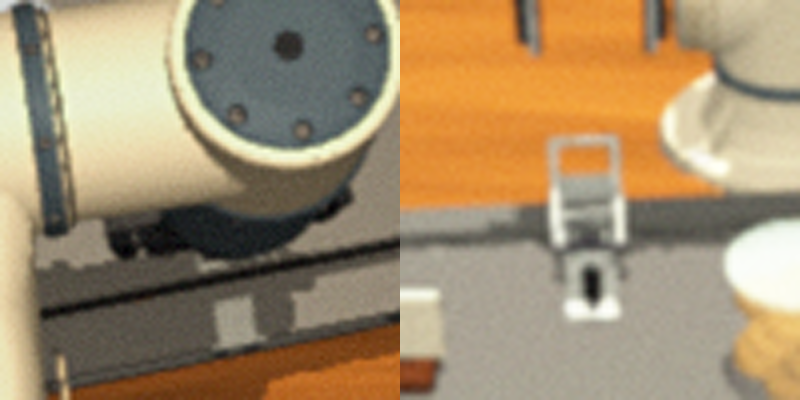

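```bash
python3 -c "
from h import *
c=cams()
for X in([.4775,-.0957,.3145],[.4743,-.1039,.2577]):
  p=proj(c['scene'],X); print((p+.4-[245,125])*5+[400,0])
"
```

```text
[592.10054141  57.33249413]
[583.13714789 139.43045446]
```

>>> servo_tool --deltas '[20, -5.5, -2, -0.008, 0.7, 20, 0, 0, 0, 0.7, 20, 0, 0, 0, 0.7, 8, 0, 0, 0, 0.7, 0, 0, 0, 0, 0.7]'

```text
time_s: 2.58
ee_pos: [0.4747, -0.1074, 0.2463]
tcp_rot: [[0.005, -0.171, 0.985], [0.0, 0.985, 0.171], [-1.0, -0.001, 0.005]]
contact_force: [-0.4, -0.4, 0.8]
grip_width: 0.0596
```

```bash
python3 -c "
from h import *
go([.474,-.102,.245])
c=cams()
a=c['top']['image'][145:245,305:405]; b=c['scene']['image'][125:205,245:325]
o=np.zeros((400,800,3),np.uint8)
o[:,:400]=cv2.resize(a,(400,400),interpolation=cv2.INTER_CUBIC);o[:,400:]=cv2.resize(b,(400,400),interpolation=cv2.INTER_CUBIC);cv2.imwrite('pics/z4.png',o)
"
```

```text
tool mm [1.3 5.4 0.2] yaw 0.1718 pos [ 0.4747 -0.1074  0.2463] F(tool) [-0.79 -0.37 -0.45] w 0.0596 t 2.58
```

View pics/z4.png

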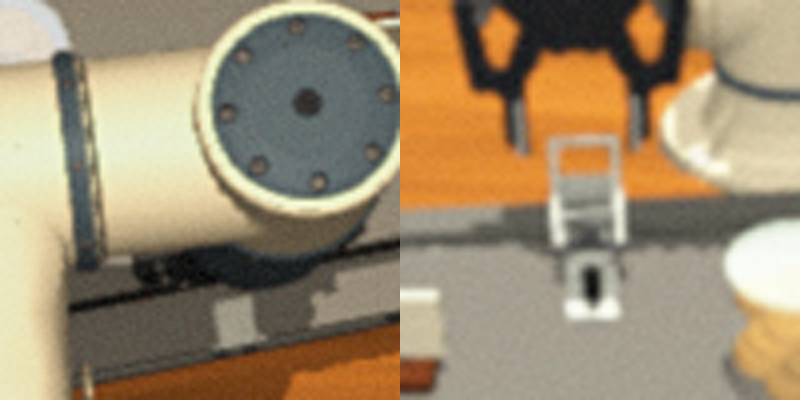

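>>> servo_tool --deltas '[1, 5.5, 2, -0.004, 0.54, 0, 0, 0, 0, 0.54, 0, 0, 0, 0, 0.52]' --newtons 20

```text
time_s: 3.05
ee_pos: [0.4773, -0.1023, 0.2479]
tcp_rot: [[0.01, -0.175, 0.984], [-0.003, 0.984, 0.175], [-1.0, -0.004, 0.01]]
contact_force: [0.9, -4.1, -0.8]
grip_width: 0.0445
```

```bash
cat > snap.py <<'E'
import sys
from h import *
c=cams()
a=c['top']['image'][145:245,305:405]; b=c['scene']['image'][125:205,245:325]
o=np.zeros((400,800,3),np.uint8)
o[:,:400]=cv2.resize(a,(400,400),interpolation=cv2.INTER_CUBIC);o[:,400:]=cv2.resize(b,(400,400),interpolation=cv2.INTER_CUBIC);cv2.imwrite(sys.argv[1],o)
E
python3 snap.py pics/z5.png;python3 -c "
from h import *
go([.4743,-.102,.245])"
```

```text
tool mm [ 2.7  0.8 -2.9] yaw 0.1762 pos [ 0.4773 -0.1023  0.2477] F(tool) [-0.15 -5.93 -0.6 ] w 0.0446 t 3.15
```

View pics/z5.png

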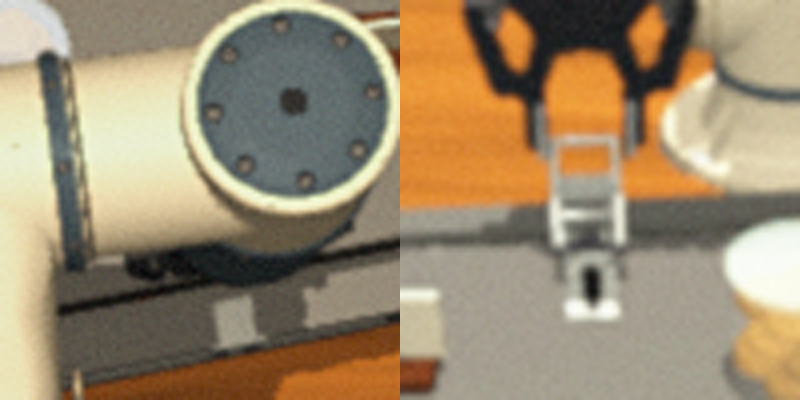

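>>> servo_tool --deltas '[3, -1.2, 0, 0, 0.52, 0, 0, -1, 0, 0.5]' --newtons 20

```text
time_s: 3.4
ee_pos: [0.4768, -0.1032, 0.2444]
tcp_rot: [[0.011, -0.175, 0.984], [-0.001, 0.985, 0.175], [-1.0, -0.003, 0.01]]
contact_force: [4.2, -4.9, -2.1]
grip_width: 0.0429
```

>>> servo_tool --deltas '[0, -0.6, 0, 0, 0.4, 0, -0.3, 0, 0, 0.35, 0, 0, 0, 0, 0.35]' --newtons 40

```text
time_s: 3.78
ee_pos: [0.4767, -0.1038, 0.2444]
tcp_rot: [[0.01, -0.176, 0.984], [-0.0, 0.984, 0.176], [-1.0, -0.002, 0.01]]
contact_force: [0.6, -3.3, 0.7]
grip_width: 0.0394
```

```bash
python3 snap.py pics/z6.png;python3 -c "
from h import *
go([.4743,-.102,.245])"
```

```text
tool mm [-0.6  2.2 -2. ] yaw 0.1768 pos [ 0.4767 -0.1039  0.2444] F(tool) [-0.56 -2.87 -0.51] w 0.0399 t 3.88
```

View pics/z6.png

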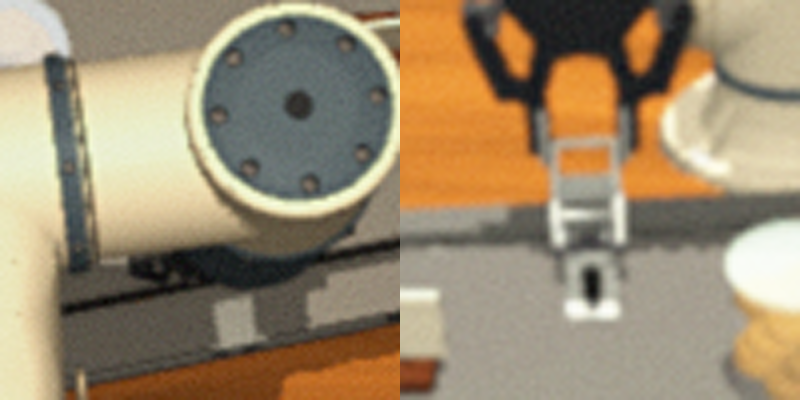

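Gripped on the legs (width 40 mm). I'll now pull the bar forward and slightly down so the lever swings over the door.

>>> servo_tool --deltas '[0, 0, -3, 0, 0.3, 1, 0, -4, 0, 0.3, 1, 0, -4, 0, 0.3, 2, 0, -4, 0, 0.3]' --newtons 40

```text
time_s: 4.38
ee_pos: [0.4717, -0.1048, 0.2425]
tcp_rot: [[0.034, -0.177, 0.984], [0.002, 0.984, 0.177], [-0.999, -0.004, 0.034]]
contact_force: [7.0, -1.5, 0.3]
grip_width: 0.0399
```

```bash
python3 snap.py pics/z7.png;python3 -c "
from h import *
go([.4743,-.102,.245])"
```

```text
tool mm [-2.5  2.5  3.5] yaw 0.1772 pos [ 0.4713 -0.1051  0.2424] F(tool) [ 0.39 -3.87  7.72] w 0.0401 t 4.47
```

View pics/z7.png

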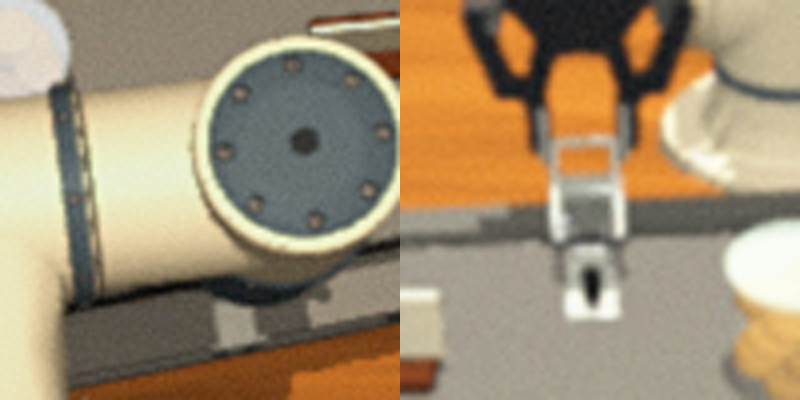

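>>> servo_tool --deltas '[2, 0, -10, 0, 0.3, 3, 0, -10, 0, 0.3]' --newtons 40

```text
time_s: 4.72
ee_pos: [0.4579, -0.1076, 0.2387]
tcp_rot: [[0.048, -0.176, 0.983], [0.003, 0.984, 0.177], [-0.999, -0.005, 0.048]]
contact_force: [8.0, -1.7, 0.5]
grip_width: 0.0397
```

>>> servo_tool --deltas '[6, 0, -9, 0, 0.3, 7, 0, -8, 0, 0.3]' --newtons 40

```text
time_s: 4.97
ee_pos: [0.4463, -0.1097, 0.2272]
tcp_rot: [[0.061, -0.177, 0.982], [0.005, 0.984, 0.177], [-0.998, -0.006, 0.061]]
contact_force: [5.1, -1.4, 2.1]
grip_width: 0.0393
```

```bash
python3 snap.py pics/z8.png;python3 -c "
from h import *
go([.4743,-.102,.245])"
```

```text
tool mm [-16.6   2.4  31.3] yaw 0.178 pos [ 0.4449 -0.1098  0.2266] F(tool) [-1.04 -1.78  4.16] w 0.0392 t 5.08
```

View pics/z8.png

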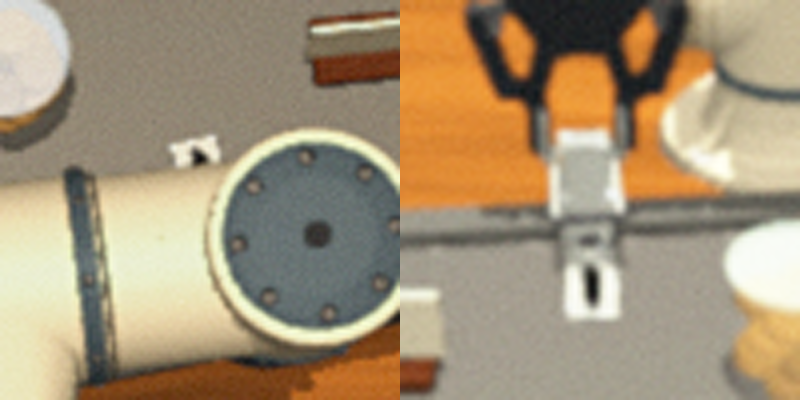

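```bash
cat >> h.py <<'E'
yaw=.176
X=np.array([np.cos(yaw),np.sin(yaw),0]);Y=np.array([-X[1],X[0],0]);Z=np.array([0,0,1.])
P=np.array([.4819,-.1073,.19])-.0035*X+.004*Y+.032*X+.018*Z   # lever pivot est
def rel(p):
    d=np.asarray(p)-P; return (1e3*np.array([d@X,d@Y,d[2]])).round(1)
def onplane(c,uv):
    o,d=ray(c,uv); k=((P-o)@Y)/(d@Y); return o+k*d
E
python3 - <<'E'
from h import *
c=cams()["scene"]
# scene plane nearly edge-on; instead use distance-from-pivot constraint: param tip by L, print projected zoom pixel
for L in np.arange(1.2,2.7,.1):
    a=P+X*(.066*np.cos(L))+Z*(.066*np.sin(L)); b=P+X*(.066*np.cos(L)-.009*np.sin(L))+Z*(.066*np.sin(L)+.009*np.cos(L))
    print(L.round(1),[((proj(c,q)+.4-[245,125])*5+[400,0]).round(0) for q in(a,b)])
print(rel(arm.read_state()["ee_pos"]))
E
```

```text
1.2 [array([585., 173.]), array([584., 160.])]
1.3 [array([584., 164.]), array([583., 153.])]
1.4 [array([584., 156.]), array([583., 146.])]
1.5 [array([583., 149.]), array([583., 141.])]
1.6 [array([583., 144.]), array([582., 136.])]
1.7 [array([582., 139.]), array([582., 133.])]
1.8 [array([582., 135.]), array([582., 131.])]
1.9 [array([582., 132.]), array([582., 130.])]
2.0 [array([582., 131.]), array([582., 130.])]
2.1 [array([582., 131.]), array([581., 131.])]
2.2 [array([582., 131.]), array([582., 133.])]
2.3 [array([582., 133.]), array([582., 136.])]
2.4 [array([582., 136.]), array([582., 141.])]
2.5 [array([582., 140.]), array([582., 146.])]
2.6 [array([582., 145.]), array([582., 152.])]
2.7 [array([582., 150.]), array([583., 159.])]
[-65.3   0.   18.7]
```

Run:
```python
from h import *
c=cams()["top"]
im=cv2.imread("pics/top0.png")
a=im[208:238,345:385]; cv2.imwrite("pics/k.png",cv2.resize(a,None,fx=18,fy=18,interpolation=cv2.INTER_CUBIC))
T=lambda u:(u[0]/6-.4+325,u[1]/6-.4+165)
for q,z in(((232,325),.217),((233,353),.217),((233,353),.206),((238,392),.206),((238,392),.20),((238,392),.19)): print(q,z,rel(onz(c,T(q),z)))
```

```text
(232, 325) 0.217 [-51.7  -4.    9. ]
(233, 353) 0.217 [-63.6  -2.    9. ]
(233, 353) 0.206 [-62.2  -3.1  -2. ]
(238, 392) 0.206 [-79.1  -1.7  -2. ]
(238, 392) 0.2 [-78.5  -2.3  -8. ]
(238, 392) 0.19 [-77.4  -3.4 -18. ]
```

View pics/k.png

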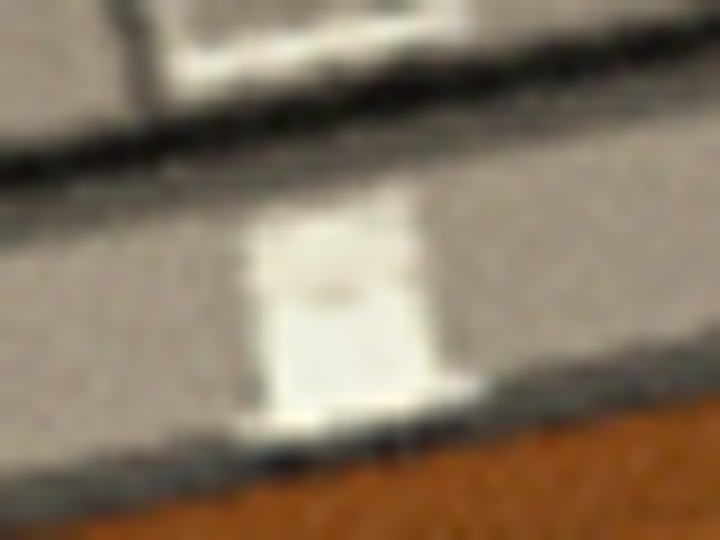

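>>> servo_tool --deltas '[4, 0, -6, 0, 0.3, 6, 0, -2, 0, 0.3, 5, 0, -1, 0, 0.3]' --newtons 40

```text
time_s: 5.65
ee_pos: [0.4374, -0.1113, 0.211]
tcp_rot: [[0.057, -0.177, 0.983], [0.004, 0.984, 0.177], [-0.998, -0.006, 0.057]]
contact_force: [0.6, -0.6, 1.8]
grip_width: 0.0389
```

Run:
```python
from h import *
go([.4743,-.102,.245]);print(rel(arm.read_state()["ee_pos"]))
```

```text
tool mm [-31.8   2.4  39.8] yaw 0.1779 pos [ 0.4374 -0.1113  0.211 ] F(tool) [-1.78 -0.74  0.57] w 0.0389 t 5.65
[-73.   -0.1   3. ]
```

>>> servo_tool --deltas '[2, 0, 3, 0, 0.3, 2, 0, 1, 0, 0.3, 2, 0, 0, 0, 0.3]'

```text
time_s: 6.02
ee_pos: [0.4388, -0.111, 0.2029]
tcp_rot: [[0.049, -0.176, 0.983], [0.004, 0.984, 0.176], [-0.999, -0.005, 0.049]]
contact_force: [0.8, -0.8, 2.9]
grip_width: 0.0395
```

>>> servo_tool --deltas '[2, 0, 0, 0, 0.3]'

```text
time_s: 6.15
ee_pos: [0.4391, -0.111, 0.2009]
tcp_rot: [[0.049, -0.176, 0.983], [0.004, 0.984, 0.176], [-0.999, -0.005, 0.049]]
contact_force: [0.1, -1.3, 1.5]
grip_width: 0.0393
```

>>> servo_tool --deltas '[1.5, 0, 0, 0, 0.3]'

```text
time_s: 6.28
ee_pos: [0.4394, -0.1109, 0.1994]
tcp_rot: [[0.05, -0.176, 0.983], [0.004, 0.984, 0.176], [-0.999, -0.005, 0.05]]
contact_force: [-0.2, -1.2, 1.9]
grip_width: 0.0392
```

>>> servo_tool --deltas '[1, 0, 0, 0, 0.3, 1, 0, 0, 0, 0.3]'

```text
time_s: 6.52
ee_pos: [0.4395, -0.111, 0.1991]
tcp_rot: [[0.051, -0.176, 0.983], [0.003, 0.984, 0.177], [-0.999, -0.006, 0.051]]
contact_force: [-4.2, 0.3, 9.5]
grip_width: 0.0394
```

>>> servo_tool --deltas '[1, 0, 0, 0, 0.3, 1, 0, 0, 0, 0.3]'

```text
time_s: 6.78
ee_pos: [0.4396, -0.111, 0.1991]
tcp_rot: [[0.053, -0.177, 0.983], [0.003, 0.984, 0.177], [-0.999, -0.006, 0.053]]
contact_force: [-3.5, 0.4, 9.1]
grip_width: 0.0395
```

```bash
python3 snap.py pics/z9.png
python3 - <<'E'
from h import *
go([.4743,-.102,.245]);print(rel(arm.read_state()["ee_pos"]))
E
```

```text
tool mm [-44.    2.4  38.2] yaw 0.1781 pos [ 0.4396 -0.111   0.1991] F(tool) [-7.7   1.5  -1.94] w 0.0392 t 6.88
[-70.8  -0.2  -8.9]
```

View pics/z9.png

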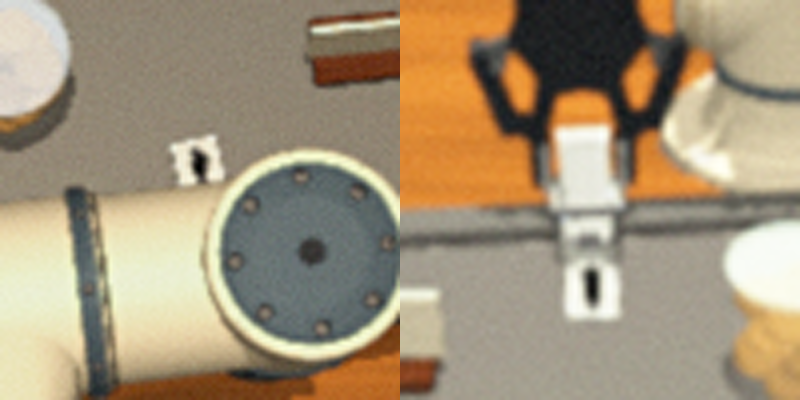

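Contact felt: Fz jumped from 2 to 9 N at TCP z = 0.199, so the bar is at about 0.2125, which is within the ledge's range. I'll draw it toward the back with light downward preload.

>>> servo_tool --deltas '[0.2, 0, 2, 0, 0.3, 0.4, 0, 3, 0, 0.3]'

```text
time_s: 7.12
ee_pos: [0.4406, -0.1108, 0.1991]
tcp_rot: [[0.046, -0.177, 0.983], [0.002, 0.984, 0.177], [-0.999, -0.006, 0.046]]
contact_force: [-11.4, -1.4, 10.1]
grip_width: 0.0396
```

>>> servo_tool --deltas '[0.4, 0, 3, 0, 0.3, 0.4, 0, 3, 0, 0.3]'

```text
time_s: 7.38
ee_pos: [0.4416, -0.1108, 0.199]
tcp_rot: [[0.036, -0.176, 0.984], [0.0, 0.984, 0.176], [-0.999, -0.006, 0.036]]
contact_force: [-11.3, 0.7, 11.8]
grip_width: 0.0393
```

>>> servo_tool --deltas '[-0.3, 0, 6, 0, 0.3]'

```text
time_s: 7.5
ee_pos: [0.4446, -0.1102, 0.1993]
tcp_rot: [[0.031, -0.176, 0.984], [-0.0, 0.984, 0.176], [-1.0, -0.006, 0.03]]
contact_force: [-8.3, -1.2, 5.9]
grip_width: 0.0391
```

>>> servo_tool --deltas '[0.1, 0, 6, 0, 0.3]'

```text
time_s: 7.62
ee_pos: [0.4478, -0.1096, 0.1993]
tcp_rot: [[0.025, -0.175, 0.984], [-0.001, 0.984, 0.175], [-1.0, -0.005, 0.024]]
contact_force: [-10.7, -1.0, 10.7]
grip_width: 0.0393
```

>>> servo_tool --deltas '[-0.1, 0, 5, 0, 0.3]'

```text
time_s: 7.75
ee_pos: [0.4492, -0.1094, 0.1994]
tcp_rot: [[0.017, -0.175, 0.984], [-0.002, 0.985, 0.175], [-1.0, -0.005, 0.017]]
contact_force: [-14.4, -0.5, 11.0]
grip_width: 0.0395
```

>>> servo_tool --deltas '[0, 0, 5, 0, 0.3]'

```text
time_s: 7.88
ee_pos: [0.4497, -0.1093, 0.1994]
tcp_rot: [[0.008, -0.175, 0.985], [-0.004, 0.985, 0.175], [-1.0, -0.005, 0.007]]
contact_force: [-17.5, -0.8, 13.6]
grip_width: 0.0395
```

>>> servo_tool --deltas '[-0.4, 0, 0, 0, 0.3]'

```text
time_s: 8.0
ee_pos: [0.4483, -0.1094, 0.1996]
tcp_rot: [[0.005, -0.174, 0.985], [-0.004, 0.985, 0.175], [-1.0, -0.005, 0.005]]
contact_force: [-0.6, -1.6, 2.2]
grip_width: 0.0392
```

Run:
```python
from h import *
go([.4743,-.102,.245]);print(rel(arm.read_state()["ee_pos"]))
c=cams()
a=c['scene']['image'][135:205,250:330]
cv2.imwrite("pics/z10.png",cv2.resize(a,None,fx=8,fy=8,interpolation=cv2.INTER_CUBIC)); cv2.imwrite("pics/t10.png",c["top"]["image"])
```

```text
tool mm [-45.2   2.6  27.1] yaw 0.1754 pos [ 0.4483 -0.1094  0.1996] F(tool) [-2.15 -1.47 -0.86] w 0.0392 t 8.0
[-61.9  -0.2  -8.4]
```

View pics/z10.png

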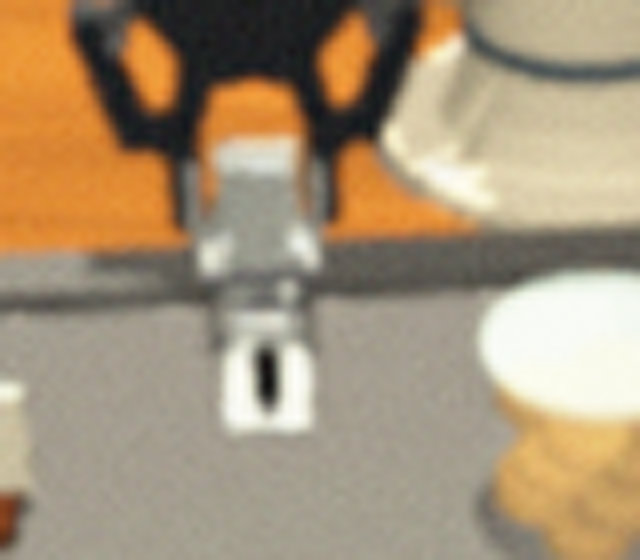

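View pics/t10.png

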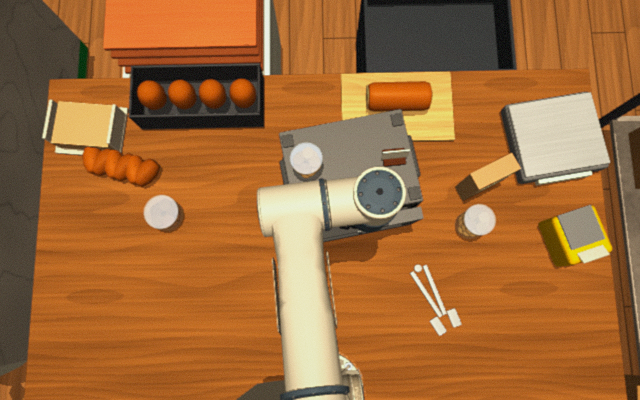

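Ambiguous: the bar is either home or against the lip's front edge. I'll test by lifting gently, since under the lip it should stop after about 1 mm.

>>> servo_tool --deltas '[-1, 0, 0.5, 0, 0.3, -0.7, 0, 0.5, 0, 0.3]'

```text
time_s: 8.35
ee_pos: [0.4481, -0.1094, 0.2002]
tcp_rot: [[0.002, -0.174, 0.985], [-0.004, 0.985, 0.174], [-1.0, -0.004, 0.001]]
contact_force: [-2.5, -1.6, -0.7]
grip_width: 0.0396
```

>>> servo_tool --deltas '[-0.7, 0, 0, 0, 0.3]'

```text
time_s: 8.48
ee_pos: [0.448, -0.1094, 0.2005]
tcp_rot: [[0.001, -0.174, 0.985], [-0.004, 0.985, 0.174], [-1.0, -0.004, 0.001]]
contact_force: [-1.7, -2.0, -0.4]
grip_width: 0.0394
```

>>> servo_tool --deltas '[-1, 0, 0, 0, 0.3, -1, 0, 0, 0, 0.3]'

```text
time_s: 8.72
ee_pos: [0.4477, -0.1094, 0.2021]
tcp_rot: [[0.0, -0.174, 0.985], [-0.004, 0.985, 0.174], [-1.0, -0.004, -0.001]]
contact_force: [-2.3, -1.9, -3.3]
grip_width: 0.0395
```

>>> servo_tool --deltas '[-1, 0, 0, 0, 0.3]'

```text
time_s: 8.85
ee_pos: [0.4476, -0.1093, 0.2023]
tcp_rot: [[-0.001, -0.174, 0.985], [-0.004, 0.985, 0.174], [-1.0, -0.003, -0.001]]
contact_force: [1.7, -3.6, -9.3]
grip_width: 0.0395
```

>>> servo_tool --deltas '[-1, 0, 0, 0, 0.3]'

```text
time_s: 8.98
ee_pos: [0.4475, -0.1093, 0.2023]
tcp_rot: [[-0.002, -0.173, 0.985], [-0.003, 0.985, 0.173], [-1.0, -0.003, -0.002]]
contact_force: [2.6, -5.5, -11.3]
grip_width: 0.0395
```

Captured: an upward pull is blocked at 3 mm with −10 N, so the bar is under the lip. I'll come down to mid-slot and push home.

>>> servo_tool --deltas '[1, 0, 0, 0, 0.3, 0.8, 0, 3, 0, 0.3]'

```text
time_s: 9.22
ee_pos: [0.4486, -0.1093, 0.2016]
tcp_rot: [[-0.005, -0.174, 0.985], [-0.005, 0.985, 0.174], [-1.0, -0.004, -0.006]]
contact_force: [-11.4, -1.8, 4.4]
grip_width: 0.0394
```

>>> servo_tool --deltas '[0.3, 0, 4, 0, 0.3]'

```text
time_s: 9.35
ee_pos: [0.449, -0.1092, 0.2015]
tcp_rot: [[-0.013, -0.174, 0.985], [-0.006, 0.985, 0.174], [-1.0, -0.003, -0.013]]
contact_force: [-14.9, -2.2, 6.3]
grip_width: 0.0393
```

Blocked by the riser at the same x, so it's home. I'll ease the load, open, rise clear and look.

>>> servo_tool --deltas '[-0.3, 0, 0, 0, 0.3, 0, 0, 0, 0, 0.72, 0, 0, 0, 0, 0.72, 0, 0, 0, 0, 0.72]'

```text
time_s: 9.85
ee_pos: [0.4506, -0.108, 0.2037]
tcp_rot: [[-0.007, -0.174, 0.985], [-0.004, 0.985, 0.174], [-1.0, -0.002, -0.008]]
contact_force: [-0.1, -0.7, 0.1]
grip_width: 0.062
```

>>> servo_tool --deltas '[-15, 0, 0, 0, 0.72, -25, 0, 0, 0, 0.72, -30, 0, 0, 0, 0.72, -30, 0, 0, 0, 0.72, 0, 0, -40, 0, 0.72, 0, 0, -50, 0, 0, 0, 0, -50, 0, 0, 0, 0, -10, 0, 0]'

```text
time_s: 10.85
ee_pos: [0.3025, -0.1347, 0.316]
tcp_rot: [[0.004, -0.176, 0.984], [-0.005, 0.984, 0.176], [-1.0, -0.006, 0.003]]
contact_force: [1.1, 0.2, -0.4]
grip_width: 0.0068
```

Run:
```python
from h import *
go([.4743,-.102,.245]);print(rel(arm.read_state()["ee_pos"]))
c=cams()
o=np.zeros((420,800,3),np.uint8)
o[:,:420]=cv2.resize(c["top"]["image"][165:235,325:395],(420,420),interpolation=cv2.INTER_CUBIC);o[:380,420:]=cv2.resize(c["scene"]["image"][145:205,255:315],(380,380),interpolation=cv2.INTER_CUBIC);cv2.imwrite("pics/z11.png",o)
```

```text
tool mm [ 71.5   2.4 174.7] yaw 0.1768 pos [ 0.3025 -0.1347  0.316 ] F(tool) [ 0.4  -0.03  1.11] w 0.0068 t 10.85
[-209.9    0.4  108. ]
```

View pics/z11.png

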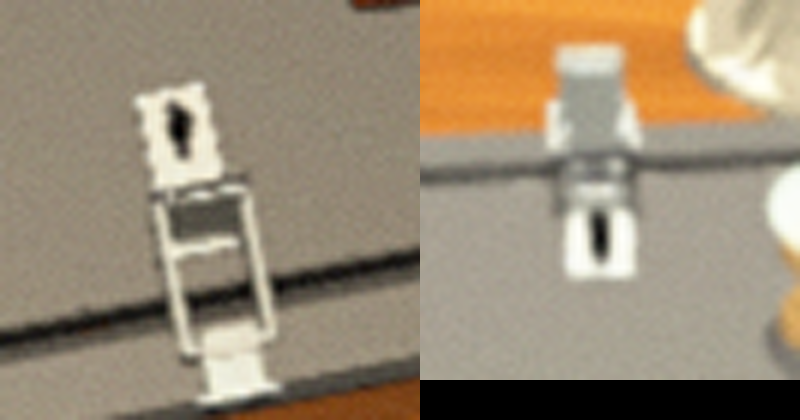

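The picture shows both legs running to the door with the bar under the keeper's lip, at top-zoom (185,357)–(272,340), and the lever about upright. Now I'll bring the shut fingers in front of the lever.

>>> servo_tool --deltas '[10, 0, 40, 0, 0, 20, 0, 45, 0, 0, 20, 0, 40, 0, 0, 8, 0, 20, 0, 0, 0, 0, 8, 0, 0]'

```text
time_s: 11.58
ee_pos: [0.4647, -0.1059, 0.2567]
tcp_rot: [[0.004, -0.177, 0.984], [-0.006, 0.984, 0.177], [-1.0, -0.006, 0.003]]
contact_force: [-0.1, -1.4, 1.2]
grip_width: 0.0002
```

Run:
```python
from h import *
go([.4743,-.102,.245]);print(rel(arm.read_state()["ee_pos"]))
```

```text
tool mm [11.7  2.2 10.1] yaw 0.1777 pos [ 0.4647 -0.1059  0.2567] F(tool) [-1.22 -1.37 -0.32] w 0.0002 t 11.57
[-45.2   0.4  48.7]
```

>>> servo_tool --deltas '[0, 0, 10, 0, 0, 0, 0, 8, 0, 0, 0, 0, 6, 0, 0]'

```text
time_s: 11.95
ee_pos: [0.4903, -0.1014, 0.2579]
tcp_rot: [[0.006, -0.177, 0.984], [-0.006, 0.984, 0.177], [-1.0, -0.007, 0.005]]
contact_force: [-0.1, -0.5, -0.6]
grip_width: -0.0001
```

>>> servo_tool --deltas '[0, 0, 6, 0, 0, 0, 0, 6, 0, 0]'

```text
time_s: 12.2
ee_pos: [0.5009, -0.0995, 0.2583]
tcp_rot: [[0.003, -0.176, 0.984], [-0.006, 0.984, 0.176], [-1.0, -0.006, 0.002]]
contact_force: [-4.9, 0.0, -0.0]
grip_width: 0.0001
```

Run:
```python
from h import *
go([.4743,-.102,.245]);print(rel(arm.read_state()["ee_pos"]))
```

```text
tool mm [ 13.2   2.4 -26.7] yaw 0.1774 pos [ 0.5009 -0.0995  0.2583] F(tool) [ 0.    0.9  -4.81] w 0.0001 t 12.2
[-8.4  0.3 50.3]
```

>>> servo_tool --deltas '[0, 0, 8, 0, 0, 2, 0, 7, 0, 0, 3, 0, 7, 0, 0]'

```text
time_s: 12.58
ee_pos: [0.5194, -0.0963, 0.2535]
tcp_rot: [[-0.005, -0.176, 0.984], [-0.007, 0.984, 0.176], [-1.0, -0.006, -0.006]]
contact_force: [-6.2, 1.5, 5.5]
grip_width: -0.0002
```

Run:
```python
from h import *
go([.4743,-.102,.245]);print(rel(arm.read_state()["ee_pos"]))
c=cams()
o=np.zeros((420,800,3),np.uint8)
o[:,:420]=cv2.resize(c["top"]["image"][165:235,325:395],(420,420),interpolation=cv2.INTER_CUBIC);o[:380,420:]=cv2.resize(c["scene"]["image"][145:205,255:315],(380,380),interpolation=cv2.INTER_CUBIC);cv2.imwrite("pics/z12.png",o)
```

```text
tool mm [  8.8   2.4 -45.4] yaw 0.1768 pos [ 0.5194 -0.0963  0.2535] F(tool) [-5.49  2.52 -5.87] w -0.0002 t 12.57
[10.4  0.2 45.5]
```

View pics/z12.png

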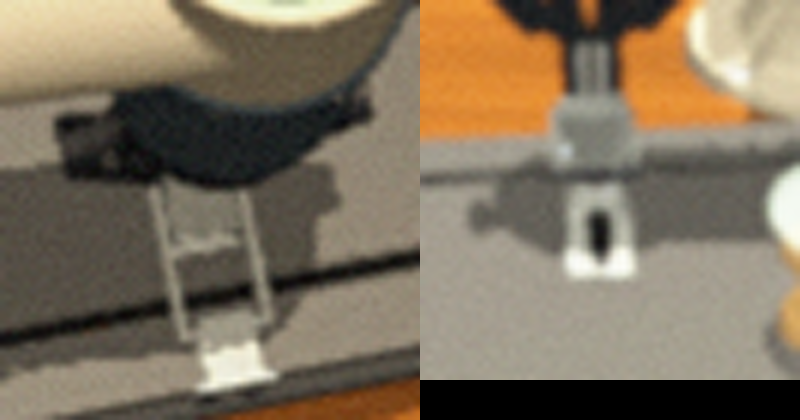

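>>> servo_tool --deltas '[4, 0, 6, 0, 0, 5, 0, 6, 0, 0, 5, 0, 5, 0, 0]'

```text
time_s: 13.05
ee_pos: [0.5357, -0.0933, 0.2418]
tcp_rot: [[-0.004, -0.176, 0.984], [-0.007, 0.984, 0.176], [-1.0, -0.006, -0.006]]
contact_force: [-6.2, 0.8, 4.7]
grip_width: -0.0
```

>>> servo_tool --deltas '[6, 0, 4, 0, 0, 6, 0, 3, 0, 0]'

```text
time_s: 13.3
ee_pos: [0.5435, -0.0919, 0.2304]
tcp_rot: [[-0.002, -0.177, 0.984], [-0.007, 0.984, 0.177], [-1.0, -0.006, -0.003]]
contact_force: [-2.2, 0.1, 1.7]
grip_width: -0.0002
```

Run:
```python
from h import *
go([.4743,-.102,.245]);print(rel(arm.read_state()["ee_pos"]))
```

```text
tool mm [-14.4   2.2 -70. ] yaw 0.1775 pos [ 0.5435 -0.0919  0.2304] F(tool) [-1.65  0.48 -2.14] w -0.0002 t 13.3
[34.9  0.4 22.4]
```

>>> servo_tool --deltas '[6, 0, 3, 0, 0, 5, 0, 1, 0, 0, 3, 0, 0, 0, 0]'

```text
time_s: 13.68
ee_pos: [0.5488, -0.0913, 0.2168]
tcp_rot: [[0.001, -0.177, 0.984], [-0.008, 0.984, 0.177], [-1.0, -0.008, -0.0]]
contact_force: [-10.1, 5.3, 23.2]
grip_width: 0.0004
```

>>> servo_tool --deltas '[2, 0, 0, 0, 0]'

```text
time_s: 13.8
ee_pos: [0.5488, -0.0913, 0.217]
tcp_rot: [[0.003, -0.178, 0.984], [-0.008, 0.984, 0.178], [-1.0, -0.008, 0.001]]
contact_force: [-6.8, 3.4, 13.5]
grip_width: -0.0
```

Flat: firm stop at z = 0.217, as specified. I'll rise and back off to inspect.

>>> servo_tool --deltas '[-10, 0, -1, 0, 0, -30, 0, 0, 0, 0, -35, 0, 0, 0, 0, -20, 0, -30, 0, 0, 0, 0, -55, 0, 0, 0, 0, -60, 0, 0, 0, 0, -50, 0, 0, 0, 0, 0, 0, 0]'

```text
time_s: 14.8
ee_pos: [0.3521, -0.127, 0.3154]
tcp_rot: [[0.008, -0.177, 0.984], [-0.009, 0.984, 0.177], [-1.0, -0.011, 0.006]]
contact_force: [0.7, -0.0, -0.0]
grip_width: 0.0001
```

Run:
```python
from h import *
go([.4743,-.102,.245])
c=cams()
o=np.zeros((420,800,3),np.uint8)
o[:,:420]=cv2.resize(c["top"]["image"][165:235,325:395],(420,420),interpolation=cv2.INTER_CUBIC);o[:380,420:]=cv2.resize(c["scene"]["image"][145:205,255:315],(380,380),interpolation=cv2.INTER_CUBIC);cv2.imwrite("pics/z13.png",o);cv2.imwrite("pics/t13.png",c["top"]["image"])
```

```text
tool mm [ 71.1   3.7 124.3] yaw 0.1779 pos [ 0.3521 -0.127   0.3154] F(tool) [ 0.03 -0.14  0.73] w 0.0001 t 14.8
```

View pics/z13.png

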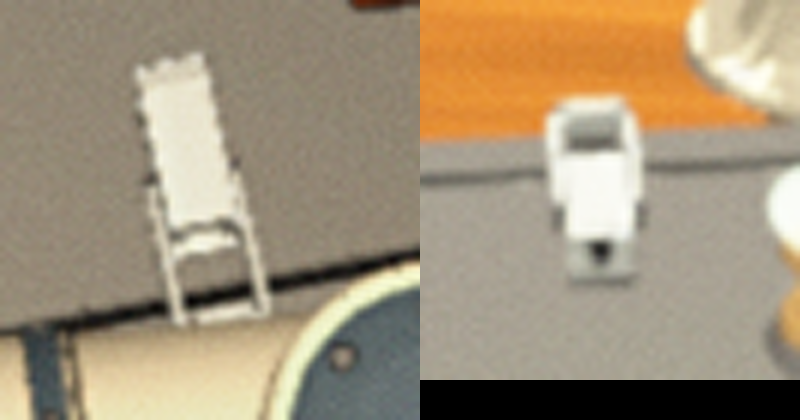

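View pics/t13.png

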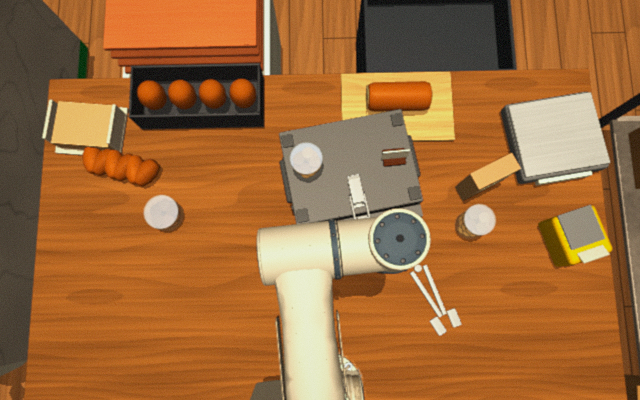

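The lever is flat, with the loop over to the keeper. The arm hides the door, so I'll step aside for a last check.

>>> servo_tool --deltas '[0, -45, 0, 0, 0, 0, -55, -5, 0, 0, 0, -55, -5, 0, 0, 0, -55, 0, 0, 0, 0, -50, 0, 0, 0, 0, 0, 0, 0, 0]'

```text
time_s: 15.65
ee_pos: [0.3995, -0.3932, 0.3109]
tcp_rot: [[0.001, -0.183, 0.983], [-0.005, 0.983, 0.183], [-1.0, -0.005, -0.0]]
contact_force: [0.1, 0.0, -1.1]
grip_width: 0.0002
```

Run:
```python
from h import *
c=cams()
o=np.zeros((600,800,3),np.uint8)
a=c["top"]["image"][165:240,295:395]
o[:]=cv2.resize(a,(800,600),interpolation=cv2.INTER_CUBIC);cv2.imwrite("pics/z14.png",o)
```

```text
(no output)
```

View pics/z14.png

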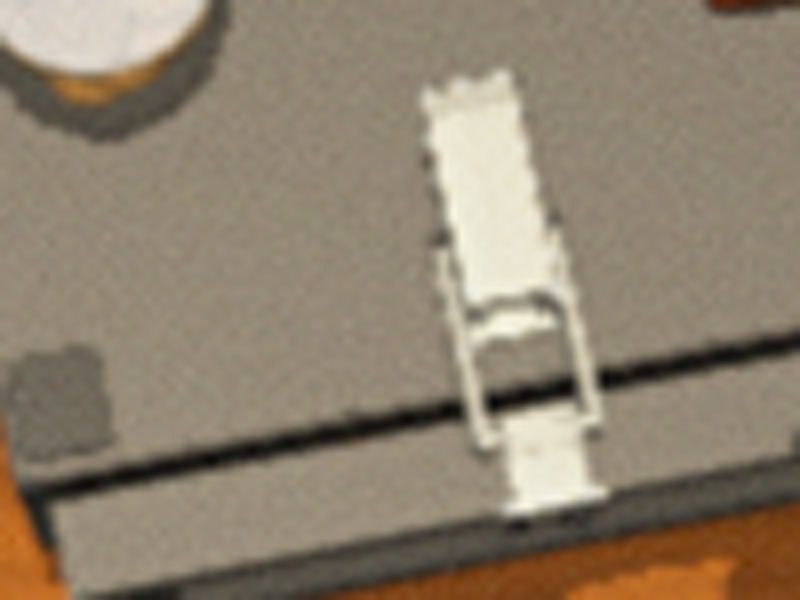

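The picture shows the lever flat at (490,190), the loop bar under the lip at (540,430), and the gap between roof and door narrowed to a thin line. The bystanders haven't moved. Handing in.

```bash
python3 -c "
from cell import arm
print(arm.sign_off())"
```

```text
the job is handed in; nothing more can be done
None
```

The bun carrier is latched: the loop is hooked under the keeper's lip, the lever is flat over centre, and the door is drawn in. I handed it in at about 15.8 s with the arm clear of everything.

- **How it was hooked:** I gripped the loop by its legs, pulled the bar forward until the lever leaned over the door, and let it down. It touched the ledge at about 9 N, with the bar roughly 2.5 mm higher than I had reckoned from the drawing sizes. I then drew it home. A gentle lift was blocked after 3 mm, so the bar was under the lip.
- **How it was closed:** I let go of the loop and pressed the lever down with shut fingers, at no more than about 9 N in my readings on the way. It came to a firm stop at 217 mm above the counter, which is the height given for flat.
- **Last checks:** The final picture shows the lever flat, the bar under the lip and the gap between roof and door narrowed to a thin line. The roof tub, the ticket and the things on the counter look to be where they were, by eye only.

**Less certain:**
- While drawing the bar home, the total wrist force reached about 17.5 N along and 13.6 N down for one step. That includes the lever's own pin friction, so I think the load on the keeper stayed under 15 N, but I could not measure it separately.
- The lever's stop against its seat peaked at about 26 N for a moment.
- The camera-based x of the bar was only good to about 3 mm, so I judged "home" by feel and by the later picture.

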